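# Take the bottom dicing grid out of the locked blade rack

## Task

We need the yellow-handled dicing grid, the bottom one in the blade rack. Open the rack's lock a full quarter turn clockwise with the red key from its pocket and leave the key standing in the lock; then slide the yellow grid straight out from under the others, so that these settle down level in the rack with the cups still standing on them, and lay it flat inside the steel pan. Do not push the other things on the table about.

Things in the scene. Friction and masses are not known exactly. Their poses are not given: they have to be found in the camera images.
- rack: fixed steel rack, 122 deep (x) x 134 wide (y) x 52 high. Origin on the table under the stack's centre; x points to its back: grids slide out at the front, along -x, over its front edge at x -61. Base top 14 up. Corner posts hold 3 grids with 2 to 3 play; the two front posts are lips from 30 up, so only the bottom grid passes under them. Lock and key pocket are on its right (-y) side (mm)
- lock (a joint): quarter-turn lock, upright axis: rad, 0 locked (starts 0 to 0.15), grows clockwise seen from above, end stop 1.57, open above 1.2. An arm below the head enters the bottom grid's side notch and bars it (pulling does not open it; with the grid drawn over 4 forward it cannot turn). Turns lightly (0.04 N m), stays where left (lengths in mm)
- lock_slot (a point): centre of the slot's floor in the lock's round brass head, 48 above the table, at x -9, y -80 in the rack. The slot is open at the top: 6 wide, 30 long, 11 deep (head top at 59, head 36 across). The point turns with the head; its x lies along the slot, which is along the rack's x when locked, across it when open (mm)
- key_grip (a point): red flat key, upright in its black pocket (2 to 3 loose; at x -80, y -88 in the rack, rim 40 up, outside 36 x 18), flat sides facing the rack's +-y. The point to hold it at: 42 above the blade's lower edge, 22 above the grip's underside. Grip 30 (x) x 14 thick (y) x 36 high, top 14 above the point. Blade below: 22 (x) x 3.5 (y) x 20 long, lower edge rounded. 45 g (mm)
- key_tip (a point): middle of the lower edge of the key's blade, 42 below key_grip; z points up along the key (mm)
- grid_yellow_center (a point): bottom grid of the stack, yellow handle towards the mouth (its -x): centre of the frame, half-way up. Grey frame with steel blades, 100 (x) x 120 (y) x 12, about 150 g, with a notch in the middle of either side; it lies on the base, 14 to 26 above the table. With the handle it is 155 long. (mm)
- yellow_handle (a point): the place to hold the yellow handle, 85 from the frame's centre along its -x, half-way up. The handle is 24 wide (y) and 12 high, is level from 65 to 105 from the centre, and is cranked: it runs from 7 to 19 above the frame's underside, so that it stands 21 to 33 above the table at the start (mm)
- grid_blue_center (a point): second grid, same frame, blue handle to the back of the rack (its x axis points to the rack's front): centre of the frame, half-way up, 32 above the table; it comes down 12 when the bottom grid has gone (mm)
- grid_green_center (a point): third (top) grid, same frame, green handle to the back of the rack (its x axis points to the rack's front): centre of the frame, half-way up, 44 above the table; it comes down 12 as well (mm)
- cups_center (a point): nest of white paper portion cups standing on the top grid, 57 across and 52 high, 30 g: centre, half-way up; z points up (mm)
- pan: empty shallow steel pan, 265 (x) x 165 (y) x 22 high, with an outward rim that makes it 277 x 177, fixed to the table; walls 3 thick, floor 3 thick, inside 259 x 159. Origin on the table under its centre. Rack and pan may change sides; between them at the back stands a bowl cutter 313 high (world x over 650, y -10 to 270) (mm)
- mill_1_mid (a point): bystander: small clear and grey mill, 44 across, 90 tall; its centre, half-way up (mm)
- tin_1_mid (a point): bystander: food tin with a paper label, 58 across, 72 tall; its centre, half-way up (mm)
- lemon_1_mid (a point): bystander: lemon, 71 x 53 x 51; its centre, half-way up (mm)
- tape_1_mid (a point): bystander: roll of beige tape lying flat, 98 across, 25 high; its centre, half-way up (mm)
- dial_timer_mid (a point): bystander: red and white dial timer, 64 across, 42 high, standing to the left of the lane in front of the rack; its centre, half-way up (mm)

How it is judged:
By the outcome, as a careful person would: the job done as asked, in the order asked, and still so for the second after the job is handed in, with the robot touching nothing.
It also fails if it takes over 58 s, if anything falls off the work surface, if the arm or the gripper's body presses on something with over 40 N, if the wrist force passes 120 N, or if a joint passes its speed limit or range.

## Robot

A 6-joint arm with a two-finger parallel gripper is mounted at the origin on a cart in front of the work surface, level with it; the furniture and walls round the work are solid. World frame = base frame: x ahead of the robot, y to its left, z up, the work surface at z = 0. Lengths are in mm, angles in rad, forces in N, time in s.
With the tool pointing down it reaches from about 275 to 1000 mm from the base axis. Payload 8.4 kg.
Tool frame: the origin (TCP) lies midway between the tips of the shut fingers; the grasp point (between the pads) lies 19 mm behind it (r.grip_point_offset is the distance from the TCP to the grasp point, in mm); z points along the fingers, y is the line along which they close (so a half turn about z gives the same grasp; the last joint's range is limited). The gripper opens to 85 mm and grips with 20 to 120 N. Pads are 22 mm wide; open, the fingers measure 114 mm over their backs; the gripper's body (76 mm by 85 mm) begins 54 mm behind the grasp point. The pads swing forward as they close: fully open they stand 13 mm farther back than shut.
Start: joints at [1.246, 0.353, 1.633, -0, 1.155, -0.002], TCP at [198.263, 592.722, 231.281] pointing down, gripper open.
Joint ranges: [-2.63, 2.63], [-0.92, 2.1], [0.06, 2.66], [-1.3, 4.44], [0, 2.69], [-3.02, 3.02]. Speed limits (rad/s): [2.22, 2.22, 2.79, 3.14, 3.14, 3.14].

## Interface

Orientations are given as [roll, pitch, yaw] about the fixed x, y, z axes, in that order (R = Rz(yaw) Ry(pitch) Rx(roll)).
In Python, from rig import r gives the robot as it stands. The module is installed in compiled form; this text tells all that it offers.
- The arm moves only by the shell command python3 -m creep 'ROWS' [FORCE]. ROWS is text: rows parted by semicolons, each of 7 numbers parted by spaces: the turn, a rotation vector about the tool's x, y, z in degrees, then the shift along the tool's x, y, z in m, then the closure in counts, from 0 (fully open) to 255 (shut). A call has 1 to 8 rows; each row is the pose to reach, as a shift and turn from the pose commanded when the call began, along the tool's axes at that moment; what a row does not reach only later rows make up. A row lasts 1/8 s, in which the tool goes at most 62.5 mm and 10.7 degrees, less where a joint would pass 70% of its speed; a pose out of reach is approached as far as the arm can. A call with a gripper value outside its range is refused whole. The fingers move at their own pace and stop on an object; FORCE is the grip in N (left out, the last holds). Time passes only in rows, so rows that repeat a pose let the fingers close. It gives the time, the measured TCP pose, the force, the opening and the grip force at its end, in the units of the state.
- r.sense(): the state, without advancing time (a new reading comes with each control period).
- r.grab_frame(name): name is "scene" or "top" or "wrist"; returns a dict with "img" (384x512x3 uint8, red, green, blue), "range_z" (384x512 float32, mm along the optical axis (not along the pixel's ray), 0 where there is no reading), "K" (3x3 intrinsics, pixels), "world_from_camera" (4x4, takes a point from camera to world coordinates). Camera axes: x right, y up, looking along -z (the intrinsics and any distortion apply to the point x, -y, -z); pixel columns grow to the right and rows downward; lengths in mm; the calibration is good to about 2 mm. The wrist camera is an equidistant fisheye: a pixel r from the principal point sees the ray r / f radians off the axis. A picture is of the moment at which its call begins.
- r.sign_off(): hands the job in; it is judged then, once.
The state is a dict: "clock": time; "qpos": joint angles; "qvel": joint speeds; "joint_efforts": joint torques, N m; "eef_pos": TCP position; "tcp_rot": TCP orientation; "contact_force": force on the tool from outside, world axes, zero at the start; "wrist_torque": the same for the moment, N m; "opening": opening from 0.0 (shut) to 1.0 (fully open); "grasp_force": force on a finger pad.
Only numpy, scipy, OpenCV 4.12 (cv2) and the standard library are available. Lean on these libraries where they do the work, as an engineer would, in place of code of your own. Each camera call takes 0.05 s, during which the arm holds its last target. There are 200 camera calls.

## Working session

There is one attempt and no reset: what is moved stays moved. The work goes in short steps, Python scripts to look and compute and a shell command to move; the robot and the scene stay as the last step left them, time stands still between calls to the robot, and variables do not carry over. Pictures are saved under pics/ and viewed, at most 10 in all, crops included, and the job is handed in when it is done.

```bash
mkdir -p pics; cat > h.py <<'E'
import numpy as np, cv2
from rig import r
from scipy.spatial.transform import Rotation as R
def cloud(f):
    K=f["K"];z=f["range_z"];h,w=z.shape
    u,v=np.meshgrid(np.arange(w),np.arange(h))
    x=(u-K[0,2])/K[0,0]*z; y=(v-K[1,2])/K[1,1]*z
    P=np.stack([x,-y,-z],-1)
    T=f["world_from_camera"]
    W=P@T[:3,:3].T+T[:3,3]
    W[z<=0]=np.nan
    return W
def tool(): 
    s=r.sense(); return np.array(s["eef_pos"]),R.from_euler("xyz",s["tcp_rot"])
def to_tool(p):  # world shift -> tool shift (m)
    t,Rt=tool(); return np.round(Rt.inv().apply(np.array(p)-t)/1000,4)
E
python3 - <<'E'
from h import *
s=r.sense();print(s)
for n in("top","scene"):
    f=r.grab_frame(n);cv2.imwrite(f"pics/{n}0.png",cv2.resize(f["img"][:,:,::-1],(800,600),interpolation=cv2.INTER_CUBIC))
    np.savez(f"{n}0.npz",**f);print(n,f["K"],f["world_from_camera"].round(3))
E
```

```text
{'clock': 0.0, 'qpos': array([ 1.24558458e+00,  3.53650595e-01,  1.63409382e+00, -1.27976640e-05,
        1.15517356e+00, -2.37131310e-03]), 'qvel': array([ 5.68296592e-04,  8.20251942e-04, -6.16653193e-05, -7.65411053e-04,
        7.60488516e-04, -2.87868861e-04]), 'joint_efforts': array([ 1.69922710e-03, -6.05253196e+01, -3.42066479e+01,  1.93649616e-04,
        9.41448554e-03,  1.56012317e-05]), 'eef_pos': array([198.13363414, 592.29570381, 230.57738922]), 'tcp_rot': array([-3.14026731e+00,  8.55851208e-06,  2.81875740e+00]), 'contact_force': array([-0.75888842,  0.12564828, -0.82652127]), 'wrist_torque': array([ 0.01815126,  0.02468901, -0.00854902]), 'grasp_force': 0.0, 'opening': 1.0048948404107667}
top [[422.72597367   0.         254.45083331]
 [  0.         422.72597367 184.67498714]
 [  0.           0.           1.        ]] [[ 2.300000e-02  9.830000e-01 -1.840000e-01  3.099300e+02]
 [-1.000000e+00  2.000000e-02 -2.000000e-02  8.259500e+01]
 [-1.600000e-02  1.840000e-01  9.830000e-01  1.266116e+03]
 [ 0.000000e+00  0.000000e+00  0.000000e+00  1.000000e+00]]
scene [[417.4696591    0.         264.11631853]
 [  0.         417.4696591  196.31361717]
 [  0.           0.           1.        ]] [[ 6.87000e-01  4.17000e-01 -5.95000e-01 -2.10001e+02]
 [-7.27000e-01  3.95000e-01 -5.62000e-01 -6.23388e+02]
 [ 1.00000e-03  8.19000e-01  5.74000e-01  8.08367e+02]
 [ 0.00000e+00  0.00000e+00  0.00000e+00  1.00000e+00]]
```

View pics/top0.png

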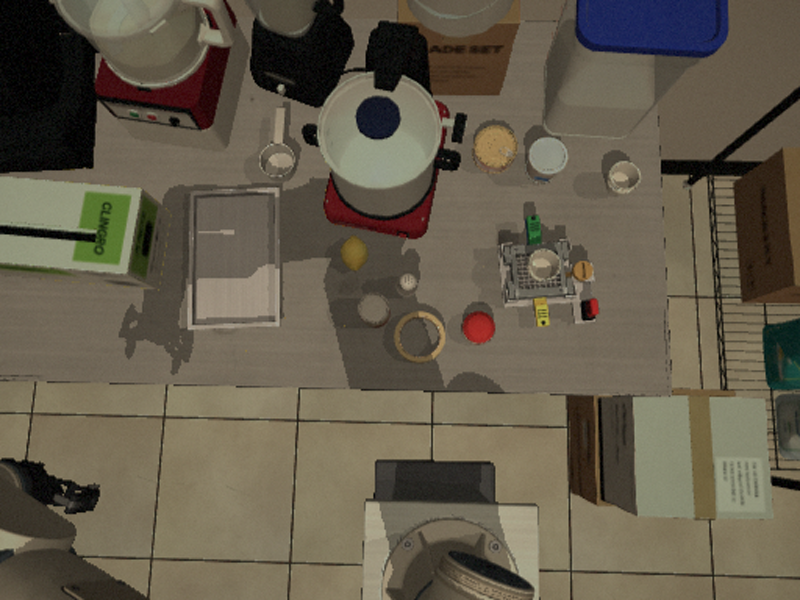

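View pics/scene0.png

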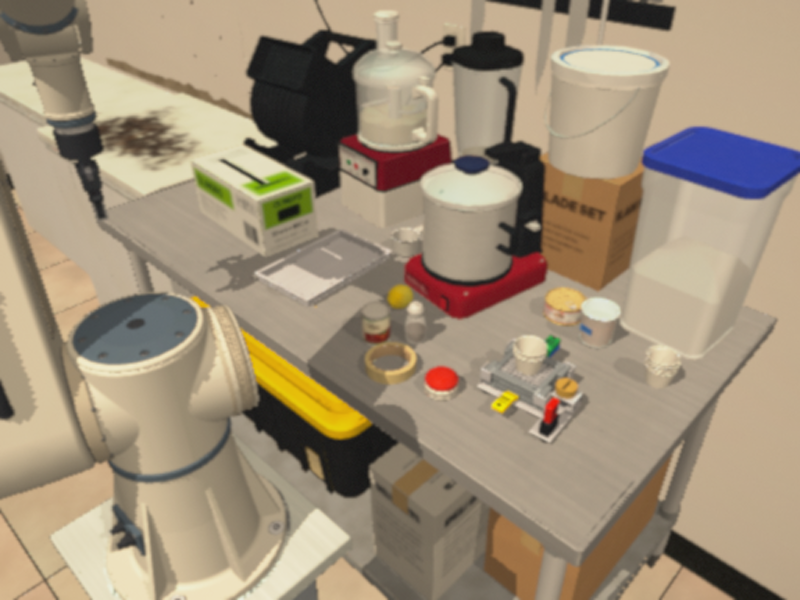

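Top view: rack at about (540,270) with the yellow handle at (542,312), brass lock at (582,270), red key at (590,308) and red timer at (478,327). The pan is at (235,257), the tape at (420,337), and the tin, mill and lemon sit around (375–410,250–310). Next I'll measure colours and heights.

```bash
python3 - <<'E'
from h import *
for n in("top","scene"):
    f=dict(np.load(n+"0.npz"));W=cloud(f);hsv=cv2.cvtColor(f["img"],cv2.COLOR_RGB2HSV)
    H,S,V=[hsv[...,i].astype(int) for i in range(3)]
    ok=(W[...,0]>250)&(W[...,0]<800)&(W[...,1]<0)&(W[...,1]>-500)
    reg=ok&(W[...,2]>8)&(W[...,2]<130)
    for nm,m in dict(red=((H<8)|(H>172))&(S>150),yellow=(H>22)&(H<34)&(S>150),green=(H>50)&(H<90)&(S>120),brass=(H>8)&(H<22)&(S>90)).items():
        mm=(m&reg).astype(np.uint8);k,l,st,c=cv2.connectedComponentsWithStats(mm)
        for i in range(1,k):
            if st[i,4]>=12:
                p=W[l==i];print(n,nm,st[i],np.median(p,0).round(1),np.percentile(p,5,0).round(),np.percentile(p,95,0).round())
    if n=="top":
        # table height & rack, pan
        print("table",np.nanmedian(W[225:235,180:300].reshape(-1,3),0))
        for nm,(x0,x1,y0,y1,z0,z1) in dict(rack=(350,640,-420,-150,12,75),pan=(300,720,330,640,10,40),).items():
            m=(W[...,0]>x0)&(W[...,0]<x1)&(W[...,1]>y0)&(W[...,1]<y1)&(W[...,2]>z0)&(W[...,2]<z1)
            mm=m.astype(np.uint8);k,l,st,c=cv2.connectedComponentsWithStats(mm)
            for i in range(1,k):
                if st[i,4]>40:
                    p=W[l==i];print(nm,st[i],np.median(p,0).round(),p.min(0).round(),p.max(0).round(),cv2.minAreaRect(p[:,:2].astype(np.float32)))
    im=f["img"]
    if n=="top": c=im[130:230,290:400]
    else: c=im[200:300,260:400]
    cv2.imwrite(f"pics/{n}c.png",cv2.resize(c[:,:,::-1],None,fx=5,fy=5,interpolation=cv2.INTER_CUBIC))
E
```

```text
top red [374 191   9  12  80] [ 506.6 -247.1   73.1] [ 495. -255.   44.] [ 519. -243.   79.]
top red [296 199  21  21 326] [470.  -44.3  38.6] [447. -69.  30.] [494. -22.  44.]
top yellow [342 194   9   7  29] [ 509.  -164.7   33.7] [ 501. -172.   28.] [ 517. -153.   37.]
top green [337 138   9  18 139] [ 654.2 -146.    56.2] [ 632. -157.   49.] [ 677. -136.   61.]
top brass [307 102  21   8  88] [793.1 -78.4  35.8] [ 786. -102.   19.] [799. -54.  41.]
top brass [362 167  18  13 155] [ 577.7 -234.2   57.8] [ 562. -251.   27.] [ 593. -218.   62.]
top brass [341 191   9   4  19] [ 521.6 -159.6   28.5] [ 518. -173.   22.] [ 525. -151.   33.]
table [408.99605443 150.9318277    0.95268926]
rack [ 341  152   42   57 1237] [ 547. -208.   45.] [ 476. -266.   12.] [ 640. -150.   75.] ((560.6517333984375, -204.9884796142578), (163.453125, 114.21976470947266), 3.3857645988464355)
rack [344 164  11  14 123] [ 581. -163.   66.] [ 562. -179.   61.] [ 600. -151.   75.] ((581.2107543945312, -164.76998901367188), (38.368534088134766, 27.77033042907715), 1.0509220361709595)
pan [120 126  59  85 769] [
[... 192 characters left out ...]
] [535. 564.  10.] [692. 639.  40.] ((603.9429931640625, 576.626220703125), (57.716957092285156, 170.05130004882812), 65.08973693847656)
scene red [272 235  21  15 253] [464.1 -57.4  36.1] [446. -76.  26.] [488. -32.  41.]
scene red [348 255  10  16 103] [ 500.  -258.1   67.3] [ 495. -263.   43.] [ 519. -251.   76.]
scene yellow [315 250  17  14 127] [ 498.  -170.6   31.3] [ 479. -180.   24.] [ 530. -158.   34.]
scene green [351 215   7  13  52] [ 664.4 -158.    55.3] [ 644. -164.   50.] [ 678. -143.   58.]
scene brass [349 192  15  11  67] [792.7 -86.9  32.8] [ 788. -103.   21.] [799. -58.  40.]
scene brass [355 241  15  14 167] [ 577.5 -238.2   55.7] [ 563. -256.   31.] [ 607. -208.   60.]
```

View pics/topc.png

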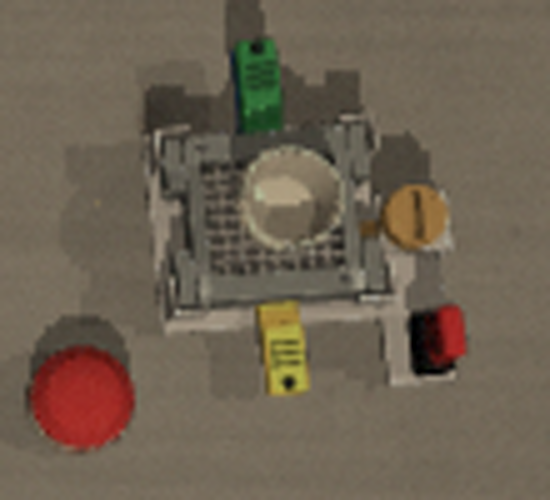

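The crop shows the rack nearly aligned, with a small positive yaw. The lock slot lies along the rack's x, the key stands in its pocket at crop (450,335), and the lane in front of the handle is free. I'll fit the pan and start moving to the rack.

```bash
python3 -m creep '0 0 -23.5 -0.523 -0.676 -0.03 0;0 0 -23.5 -0.523 -0.676 -0.03 0;0 0 -23.5 -0.523 -0.676 -0.03 0;0 0 -23.5 -0.523 -0.676 -0.03 0;0 0 -23.5 -0.523 -0.676 -0.03 0;0 0 -23.5 -0.523 -0.676 -0.03 0;0 0 -23.5 -0.523 -0.676 -0.03 0;0 0 -23.5 -0.523 -0.676 -0.03 0'
python3 - <<'E'
from h import *
f=dict(np.load("top0.npz"));W=cloud(f)
m=(W[...,0]>420)&(W[...,0]<770)&(W[...,1]>280)&(W[...,1]<520)&(W[...,2]>14)&(W[...,2]<32)
k,l,st,c=cv2.connectedComponentsWithStats(m.astype(np.uint8))
for i in range(1,k):
    if st[i,4]>60:
        p=W[l==i];print(st[i],np.median(p,0).round(),p.min(0).round(),p.max(0).round(),cv2.minAreaRect(p[:,:2].astype(np.float32)))
print(r.sense()["eef_pos"],to_tool([480,-215,260]),r.sense()["tcp_rot"])
E
```

```text
clock: 1.1
eef_pos: [363.1, 119.0, 249.0]
tcp_rot: [3.141, 0.001, -3.054]
contact_force: [1.0, 1.1, -0.1]
opening: 1.001
grasp_force: 0.0
[120 120  59  91 914] [596. 438.  23.] [458. 333.  14.] [742. 520.  31.] ((600.1500244140625, 428.4129638671875), (278.61773681640625, 177.21295166015625), 3.2359931468963623)
[363.05965339 119.02539579 249.00249293] [-0.0872 -0.343  -0.011 ] [ 3.14148774e+00  6.31991694e-04 -3.05379624e+00]
```

```bash
python3 -m creep '0 0 0 -0.087 -0.343 -0.011 0;0 0 0 -0.087 -0.343 -0.011 0;0 0 0 -0.087 -0.343 -0.011 0;0 0 0 -0.087 -0.343 -0.011 0;0 0 0 -0.087 -0.343 -0.011 0;0 0 0 -0.087 -0.343 -0.011 0;0 0 0 -0.087 -0.343 -0.011 0'
python3 - <<'E'
from h import *
f=r.grab_frame("wrist");np.savez("w0.npz",**f);cv2.imwrite("pics/w0.png",cv2.resize(f["img"][:,:,::-1],(800,600),interpolation=cv2.INTER_CUBIC))
print(f["K"],f["world_from_camera"].round(3))
E
```

```text
clock: 1.98
eef_pos: [479.9, -215.6, 259.3]
tcp_rot: [-3.141, -0.0, -3.057]
contact_force: [-0.6, 0.3, -0.6]
opening: 1.001
grasp_force: 0.0
[[297.31863964   0.         258.70768562]
 [  0.         297.31863964 192.29501565]
 [  0.           0.           1.        ]] [[-8.30000e-02 -9.54000e-01 -2.88000e-01  4.06442e+02]
 [ 9.97000e-01 -8.00000e-02 -2.30000e-02 -2.21754e+02]
 [-1.00000e-03 -2.89000e-01  9.57000e-01  4.02494e+02]
 [ 0.00000e+00  0.00000e+00  0.00000e+00  1.00000e+00]]
```

View pics/w0.png

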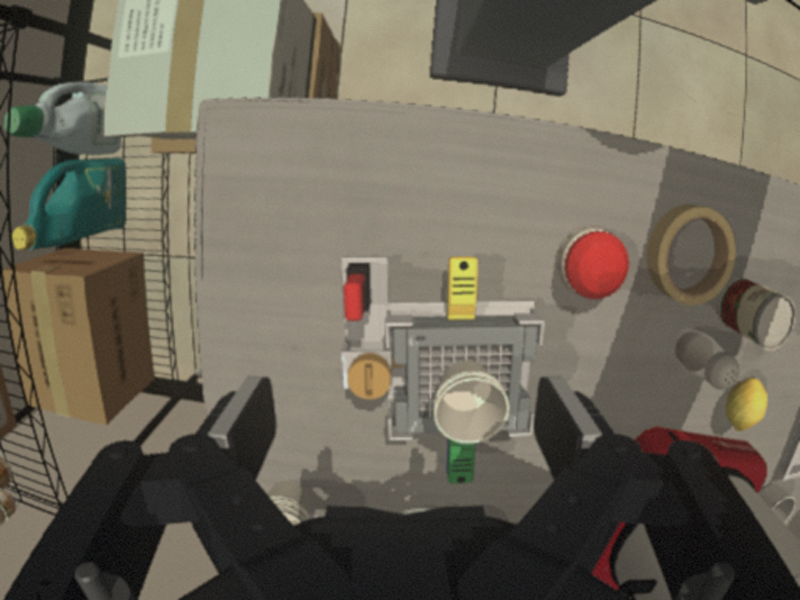

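The wrist view shows the rack square to the gripper: key at (355,290), lock at (370,377) with its slot along the rack's x, yellow handle at (462,287), cups at (470,407). I'll fit the rack pose from these.

```bash
cat >> h.py <<'E'
def fish(f,u,v):
    K=f["K"];a=(u-K[0,2])/K[0,0];b=(v-K[1,2])/K[1,1];t=np.hypot(a,b)+1e-9
    k=np.tan(t)/t
    return np.stack([a*k,-b*k,-np.ones_like(a)],-1)
def wcloud(f):
    h,w=f["range_z"].shape;u,v=np.meshgrid(np.arange(w)*1.,np.arange(h)*1.)
    T=f["world_from_camera"];W=(fish(f,u,v)*f["range_z"][...,None])@T[:3,:3].T+T[:3,3];W[f["range_z"]<=0]=np.nan;return W
def at_z(f,u,v,z):
    T=f["world_from_camera"];d=fish(f,np.asarray(u,float),np.asarray(v,float))@T[:3,:3].T
    return T[:3,3]+d*((z-T[2,3])/d[...,2])[...,None]
def blobs(f,nm,box=None,mn=20):
    hsv=cv2.cvtColor(f["img"],cv2.COLOR_RGB2HSV);H,S,V=[hsv[...,i].astype(int) for i in range(3)]
    m=dict(red=((H<8)|(H>172))&(S>150),yellow=(H>20)&(H<34)&(S>150),green=(H>50)&(H<90)&(S>120),brass=(H>8)&(H<22)&(S>90)&(V>60))[nm]
    if box: b=np.zeros_like(m);b[box[1]:box[3],box[0]:box[2]]=1;m=m&b
    k,l,st,c=cv2.connectedComponentsWithStats(m.astype(np.uint8))
    return [(l==i) for i in range(1,k) if st[i,4]>=mn]
E
python3 - <<'E'
from h import *
f=dict(np.load("w0.npz"));W=wcloud(f)
print("table",np.nanmedian(W[100:130,220:300].reshape(-1,3),0).round(1))
box=(200,150,350,320)
for nm in("red","brass","yellow","green"):
    for m in blobs(f,nm,box):
        p=W[m];z=np.nanpercentile(p[:,2],80);q=p[p[:,2]>z-5]
        v,u=np.nonzero(m&(W[...,2]>z-5));P=at_z(f,u,v,np.array([z]*len(u)))[:,:2].astype(np.float32)
        print(nm,len(p),np.nanmedian(p,0).round(1),"top z",z.round(1),q.mean(0).round(1),"raycentroid",P.mean(0).round(1),cv2.minAreaRect(P))
m=(W[...,2]>35)&(W[...,2]<60)&(W[...,0]>470)&(W[...,0]<650)&(W[...,1]<-80)&(W[...,1]>-228)&(W[...,0]<640)
for a,b in((46,50),(50,56)):
  q=W[(W[...,2]>a)&(W[...,2]<b)&(W[...,0]>490)&(W[...,0]<635)&(W[...,1]<-80)&(W[...,1]>-225)];print(a,b,len(q),q.min(0),q.max(0),cv2.minAreaRect(q[:,:2].astype(np.float32)))
# front edge of base
q=W[(W[...,2]>9)&(W[...,2]<19)&(W[...,0]>470)&(W[...,0]<640)&(W[...,1]<-80)&(W[...,1]>-290)]
print("base",len(q),cv2.minAreaRect(q[:,:2].astype(np.float32)))
E
python3 - <<'E'
import cv2
i=cv2.imread("pics/w0.png");i=i[240:500,330:560];cv2.imwrite("pics/w0c.png",cv2.resize(i,None,fx=2.3,fy=2.3,interpolation=cv2.INTER_CUBIC))
E
```

```text
table [ 4.188e+02 -2.199e+02  3.000e-01]
red 296 [ 505.2 -251.5   76.1] top z 76.8 [ 507.9 -251.5   76. ] raycentroid [ 507.7 -251.5] ((507.9515075683594, -251.393798828125), (27.75031280517578, 12.480623245239258), 5.9059834480285645)
brass 647 [ 577.7 -237.2   59.3] top z 60.1 [ 578.7 -237.3   59.4] raycentroid [ 578.4 -237.2] ((578.7243041992188, -236.8567352294922), (37.52849578857422, 33.546871185302734), 2.0817205905914307)
yellow 72 [ 522.6 -164.1   29.2] top z 30.4 [ 522.5 -164.2   29.2] raycentroid [ 522.2 -164.4] ((521.5750122070312, -164.87396240234375), (6.941441059112549, 20.03774070739746), 4.677631855010986)
46 50 1041 [ 517.88974672 -223.93566778   46.00116803] [634.62687406 -89.16751827  49.99991837] ((579.7508544921875, -157.56271362304688), (111.17684936523438, 130.36468505859375), 5.856057643890381)
50 56 2299 [ 518.16355875 -224.98883502   50.00207833] [634.98491494 -86.94152884  55.89220773] ((581.0471801757812, -157.60244750976562), (114.27286529541016, 131.4573516845703), 5.587945938110352)
base 2017 ((558.9341430664062, -169.81565856933594), (154.96096801757812, 190.39967346191406), 4.111667633056641)
```

Rack origin ≈ (580, −157), yaw 5.5°. Key at (508, −251.4) with its top at 76; lock at (578.5, −237) with its top at 59.5, as specified. Now the key grasp.

```bash
python3 -m creep '0 0 -0.6 -0.025 -0.038 0.06 120;0 0 -0.6 -0.025 -0.038 0.12 120;0 0 -0.6 -0.025 -0.038 0.16 120;0 0 -0.6 -0.025 -0.038 0.19 120;0 0 -0.6 -0.025 -0.038 0.214 120;0 0 -0.6 -0.025 -0.038 0.214 120;0 0 -0.6 -0.025 -0.038 0.214 120' 60
python3 - <<'E'
from h import *
s=r.sense();print(s["eef_pos"],s["tcp_rot"],s["opening"])
f=r.grab_frame("wrist");W=wcloud(f)
cv2.imwrite("pics/w1.png",cv2.resize(f["img"][150:384,120:420,::-1],None,fx=2.5,fy=2.5,interpolation=cv2.INTER_CUBIC))
E
```

```text
clock: 2.9
eef_pos: [508.1, -248.3, 46.7]
tcp_rot: [-3.141, 0.001, -3.043]
contact_force: [0.0, 0.1, 0.4]
opening: 0.529
grasp_force: 0.0
[ 508.0602787  -248.32296041   46.74629653] [-3.14133857e+00  5.57953372e-04 -3.04304033e+00] 0.5293189137369868
```

View pics/w1.png

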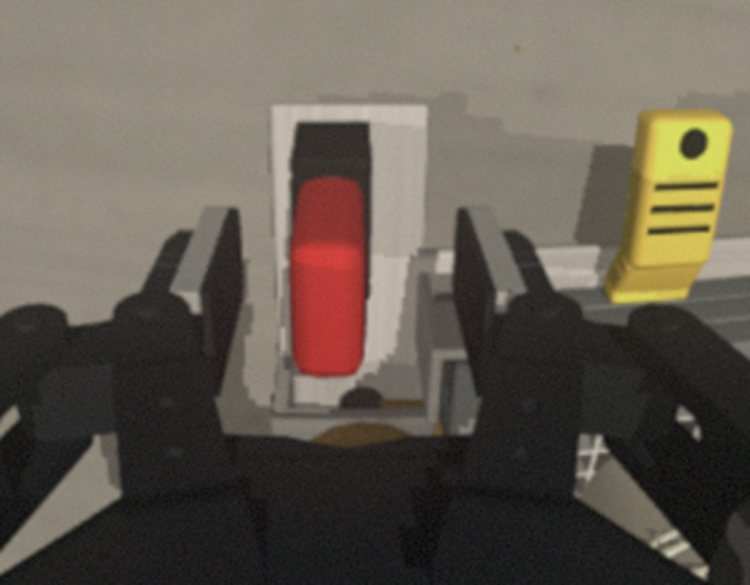

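The key sits between the fingers, slightly left of centre by about 3 mm in −y. I'll correct that and close.

```bash
python3 -m creep '0 0 0 0 -0.0025 0.001 120;0 0 0 0 -0.0025 0.001 120;0 0 0 0 -0.0025 0.001 255;0 0 0 0 -0.0025 0.001 255;0 0 0 0 -0.0025 0.001 255;0 0 0 0 -0.0025 0.001 255' 60
```

```text
clock: 3.7
eef_pos: [508.0, -251.5, 45.1]
tcp_rot: [-3.141, 0.0, -3.044]
contact_force: [-1.5, -0.2, 5.2]
opening: 0.154
grasp_force: 58.6
```

```bash
python3 -m creep '0 0 0 0 0 -0.02 255;0 0 0 0 0 -0.055 255;0 0 0 0 0 -0.055 255;0 0 0 0 0 -0.055 255'
python3 - <<'E'
from h import *
t,Rt=tool();print(t,r.sense()["contact_force"],r.sense()["tcp_rot"])
f=r.grab_frame("wrist");W=wcloud(f);np.savez("w2.npz",**f)
for m in blobs(f,"red",(150,150,350,384)):
    p=W[m];z=np.nanpercentile(p[:,2],80);k=m&(abs(W[...,2]-z)<3)
    v,u=np.nonzero(k);P=at_z(f,u,v,np.array([z]*len(u)))
    print(z,P.mean(0),cv2.minAreaRect(P[:,:2].astype(np.float32)),Rt.inv().apply(P.mean(0)-t), np.nanmin(p,0),np.nanmax(p,0))
for m in blobs(f,"brass",(150,150,350,384)):
    p=W[m];print("brass",len(p),np.nanmedian(p,0),np.nanmin(p,0),np.nanmax(p,0))
cv2.imwrite("pics/w2.png",cv2.resize(f["img"][150:384,120:420,::-1],None,fx=2.5,fy=2.5,interpolation=cv2.INTER_CUBIC))
E
```

```text
clock: 4.2
eef_pos: [507.5, -251.1, 99.2]
tcp_rot: [3.141, -0.0, -3.044]
contact_force: [0.1, -0.5, -0.5]
opening: 0.154
grasp_force: 58.4
[ 507.54489614 -251.12970116   99.24305723] [ 0.12301027 -0.4703571  -0.46965861] [ 3.14127763e+00 -4.88689154e-04 -3.04372590e+00]
130.7479128178704 [ 506.30464822 -251.37033412  130.74791282] ((506.8174133300781, -251.49925231933594), (29.55084228515625, 13.043453216552734), 6.815914154052734) [  1.27322149  -0.10837168 -31.50427284] [ 492.53379038 -258.77794454   99.21174596] [ 523.08838401 -243.344966    134.44914047]
brass 628 [ 587.31151586 -240.5876883    59.58916811] [ 5.13115262e+02 -2.54841180e+02 -2.29339508e-02] [ 649.14054944 -218.09236487  145.68997809]
```

View pics/w2.png

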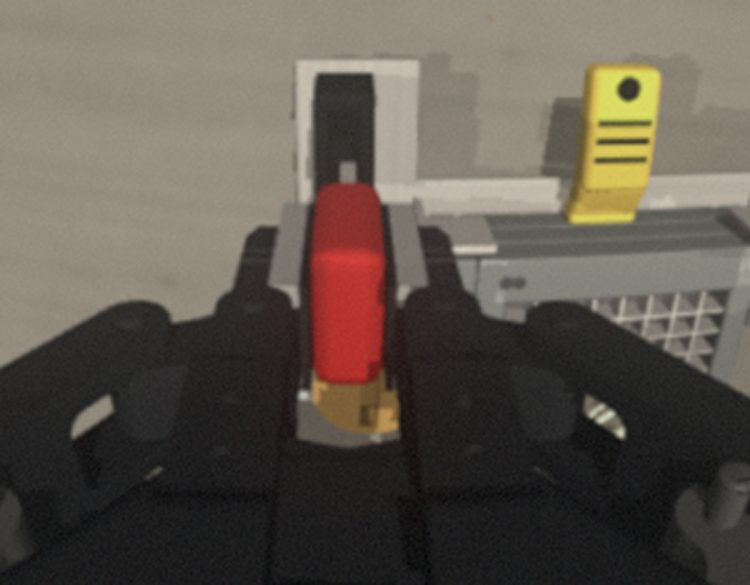

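The key is held upright and centred, blade edge about 75 up. I'll measure the slot's angle and centre from the first wrist frame.

```bash
python3 - <<'E'
from h import *
f=dict(np.load("w0.npz"));c=np.array([578.5,-237.1])
# rectify a patch at z=59, 0.5 mm/px
T=f["world_from_camera"];K=f["K"]
def rect(z,n=100,s=.5):
    a=(np.arange(n)-n/2)*s;X,Y=np.meshgrid(c[0]+a,c[1]+a,indexing="ij")
    P=np.stack([X,Y,np.full_like(X,z)],-1);q=(P-T[:3,3])@T[:3,:3];x,y,d=q[...,0],-q[...,1],-q[...,2]
    rr=np.hypot(x,y);t=np.arctan2(rr,d);u=K[0,2]+K[0,0]*t*x/rr;v=K[1,2]+K[1,1]*t*y/rr
    return cv2.remap(f["img"],u.astype(np.float32),v.astype(np.float32),cv2.INTER_CUBIC),X,Y
I,X,Y=rect(59.)
hsv=cv2.cvtColor(I,cv2.COLOR_RGB2HSV).astype(float);V=hsv[...,2]
bm=((hsv[...,0]>8)&(hsv[...,0]<22)&(hsv[...,1]>90)&(V>60)).astype(np.uint8)
bm=cv2.morphologyEx(bm,cv2.MORPH_CLOSE,np.ones((13,13)))
k,l,st,cc=cv2.connectedComponentsWithStats(bm);i=1+st[1:,4].argmax();cn=max(cv2.findContours((l==i).astype(np.uint8),0,1)[0],key=cv2.contourArea)
(x,y),rad=cv2.minEnclosingCircle(cn);el=cv2.fitEllipse(cn);print("disc",el,rad*.5)
ctr=np.array([c[0]+(el[0][1]-50)*.5,c[1]+(el[0][0]-50)*.5]);print("centre",ctr)
in_=np.hypot(X-ctr[0],Y-ctr[1])<16
w=np.where(in_,np.clip(np.median(V[in_])-25-V,0,None),0)
p=np.stack([X[w>0],Y[w>0]],1);ww=w[w>0];m=(p*ww[:,None]).sum(0)/ww.sum();C=np.cov((p-m).T,aweights=ww);e,E=np.linalg.eigh(C)
d=E[:,1]*np.sign(E[0,1]);print("slot centroid",m,"angle",np.degrees(np.arctan2(d[1],d[0])),np.sqrt(e)*3.46)
print("lock from brass depth", [np.round(v,1) for v in to_tool([m[0],m[1],99])*1000])
cv2.imwrite("pics/slot.png",cv2.resize(I[::-1,::-1,::-1],None,fx=4,fy=4,interpolation=cv2.INTER_CUBIC))
E
```

```text
disc ((52.465087890625, 45.66252136230469), (73.57392883300781, 90.03022766113281), 21.829578399658203) 23.810205459594727
centre [ 576.33126068 -235.86745605]
slot centroid [ 573.43455644 -235.44013872] angle -9.442236787541168 [16.68073525 38.5159875 ]
lock from brass depth [np.float64(-67.4), np.float64(9.0), np.float64(-0.2)]
```

View pics/slot.png

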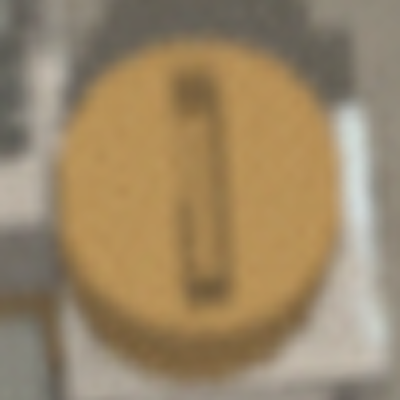

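Patch (up = +x, left = +y, 8 px/mm): slot from (197,75) to (210,300), so its axis is at about +2.8° world. Its centre is about (580, −237.3). I'll move above it.

```bash
python3 -m creep '0 0 2.8 -0.04 0.0035 0 255;0 0 2.8 -0.0745 0.0066 0 255;0 0 2.8 -0.0745 0.0066 0 255;0 0 2.8 -0.0745 0.0066 0 255;0 0 2.8 -0.0745 0.0066 0 255'
python3 - <<'E'
from h import *
print(to_tool([581,-237.25,99.2])*1000)
f=r.grab_frame("wrist");T=f["world_from_camera"];np.savez("w3.npz",**f)
cv2.imwrite("pics/w3.png",cv2.resize(f["img"][210:340,190:320,::-1],None,fx=4.5,fy=4.5,interpolation=cv2.INTER_CUBIC))
E
```

```text
clock: 4.88
eef_pos: [580.1, -237.5, 99.2]
tcp_rot: [3.141, -0.002, -3.093]
contact_force: [-0.7, -0.7, -0.7]
opening: 0.153
grasp_force: 58.4
[-0.9  0.2  0. ]
```

View pics/w3.png

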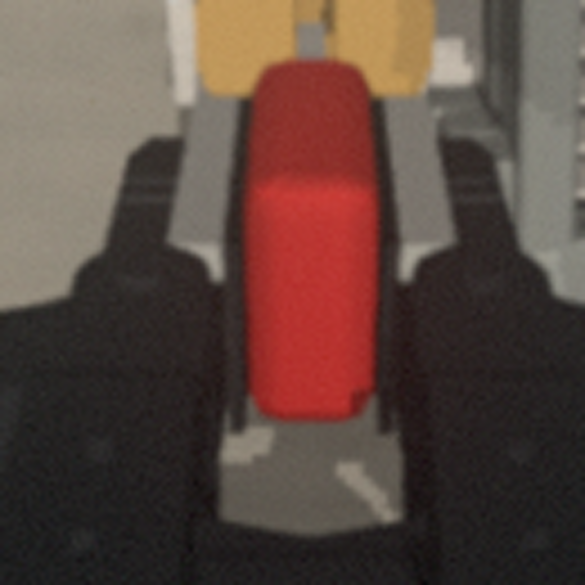

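The blade (312,40) lines up with the slot (295–333). I'll insert it.

```bash
python3 -m creep '0 0 0 -0.0008 0.0002 0.01 255;0 0 0 -0.0008 0.0002 0.014 255;0 0 0 -0.0008 0.0002 0.017 255;0 0 0 -0.0008 0.0002 0.019 255;0 0 0 -0.0008 0.0002 0.021 255;0 0 0 -0.0008 0.0002 0.021 255'
```

```text
clock: 5.68
eef_pos: [581.9, -237.2, 78.6]
tcp_rot: [3.141, -0.001, -3.093]
contact_force: [-2.3, 0.5, -1.6]
opening: 0.151
grasp_force: 58.3
```

```bash
python3 -m creep '0 0 0 0 0 0.002 255;0 0 0 0 0 0.004 255;0 0 0 0 0 0.0055 255;0 0 0 0 0 0.0055 255'
```

```text
clock: 6.18
eef_pos: [581.9, -237.2, 73.1]
tcp_rot: [3.141, -0.001, -3.093]
contact_force: [-3.1, -0.1, -0.7]
opening: 0.153
grasp_force: 58.5
```

```bash
python3 -m creep '0 0 8 0.0004 0 0 255;0 0 16 0.0008 0 0 255;0 0 24 0.0010 0 0 255;0 0 32 0.0012 0 0 255;0 0 40 0.0014 0 0 255;0 0 45 0.0015 0 0 255;0 0 45 0.0015 0 0 255'; python3 -c "
from h import *
s=r.sense();print(s['contact_force'],s['wrist_torque'],s['qpos'])"
```

```text
clock: 7.05
eef_pos: [581.3, -237.9, 73.3]
tcp_rot: [3.141, 0.001, 2.406]
contact_force: [-1.1, -3.4, -1.6]
opening: 0.157
grasp_force: 58.6
[-1.12691175 -3.41469084 -1.59745262] [-0.6234603   0.12333898  0.04052894] [-3.90593145e-01  5.36687594e-01  1.74303594e+00 -4.84435920e-04
  8.60476412e-01 -1.22539988e+00]
```

```bash
python3 -m creep '0 0 8 0 0 0 255;0 0 16 0 0 0 255;0 0 24 0 0 0 255;0 0 32 0 0 0 255;0 0 39 0 0 0 255;0 0 43 0 0 0 255;0 0 46 0 0 0 255;0 0 46 0 0 0 255'; python3 -c "
from h import *
s=r.sense();print(s['contact_force'],s['wrist_torque'],s['tcp_rot'])"
```

```text
clock: 8.05
eef_pos: [580.1, -237.8, 73.3]
tcp_rot: [-3.14, 0.0, 1.604]
contact_force: [-5.0, -2.2, 0.3]
opening: 0.154
grasp_force: 58.9
[-5.00702877 -2.23870276  0.3100589 ] [-0.65822957  0.91182262  0.0179312 ] [-3.14048509e+00  4.23959075e-04  1.60421972e+00]
```

```bash
python3 -m creep '0 0 2 0 0 0 255;0 0 4 0 0 0 255;0 0 5 0 0 0 255;0 0 5 0 0 0 255'; python3 -c "
from h import *
s=r.sense();print(s['contact_force'],s['wrist_torque'],s['tcp_rot'])"
```

```text
clock: 8.55
eef_pos: [580.0, -237.7, 73.3]
tcp_rot: [-3.14, 0.001, 1.518]
contact_force: [-4.7, -3.5, 1.3]
opening: 0.157
grasp_force: 59.0
[-4.66922817 -3.52624618  1.2835472 ] [-0.64056488  0.94030753  0.14939375] [-3.14037007e+00  5.61702211e-04  1.51772966e+00]
```

Torque shows the end stop is reached. I'll release the key, lift and go towards the handle.

```bash
python3 -m creep '0 0 0 0 0 0 110;0 0 0 0 0 0 110;0 0 0 0 0 0 110;0 0 0 0 0 -0.03 110;0 0 0 0 0 -0.08 110;0 0 -10 0 -0.04 -0.1 110;0 0 -20 0.03 -0.08 -0.11 110;0 0 -30 0.0656 -0.1036 -0.11 110' && python3 -m creep '0 0 -10 0 0 0 110;0 0 -20 0 0 0 110;0 0 -30 0 0 0 110;0 0 -40 0 0 0 110;0 0 -50 0 0 0 110;0 0 -60 0 0 0 110;0 0 -68.5 0 0 0 110;0 0 -68.5 0 0 0 110'
python3 - <<'E'
from h import *
t,Rt=tool();print(t,r.sense()["tcp_rot"])
f=r.grab_frame("wrist");W=wcloud(f);np.savez("w4.npz",**f)
for nm in("red","yellow"):
  for m in blobs(f,nm,(100,50,400,384)):
    p=W[m];z=np.nanpercentile(p[:,2],60);k=m&(abs(W[...,2]-z)<4)
    v,u=np.nonzero(k);P=at_z(f,u,v,np.array([z]*len(u)))
    print(nm,len(p),z,P.mean(0),cv2.minAreaRect(P[:,:2].astype(np.float32)))
cv2.imwrite("pics/w4.png",cv2.resize(f["img"][:,:,::-1],(800,600),interpolation=cv2.INTER_CUBIC))
E
```

```text
clock: 9.55
eef_pos: [479.9, -165.6, 184.3]
tcp_rot: [3.14, 0.001, 2.043]
contact_force: [1.1, 0.9, -0.6]
opening: 0.569
grasp_force: 0.0
clock: 10.55
eef_pos: [481.1, -166.0, 183.5]
tcp_rot: [-3.142, 0.0, -3.05]
contact_force: [0.5, 0.5, 0.5]
opening: 0.564
grasp_force: 0.0
[ 481.08582392 -165.96629154  183.46120645] [-3.14156388e+00  4.14493568e-04 -3.04969962e+00]
red 2111 39.59917930488115 [471.52718385 -49.47465738  39.5991793 ] ((471.29290771484375, -49.29804229736328), (50.12152862548828, 48.804222106933594), 78.34252166748047)
red 386 46.89548294882103 [735.87701712  41.44543819  46.89548295] ((736.2692260742188, 41.538753509521484), (8.410862922668457, 29.807636260986328), 81.85860443115234)
yellow 102 29.397301419572706 [ 522.850415   -163.39596974   29.39730142] ((522.591796875, -163.68972778320312), (6.905771732330322, 20.346723556518555), 5.268871784210205)
```

View pics/w4.png

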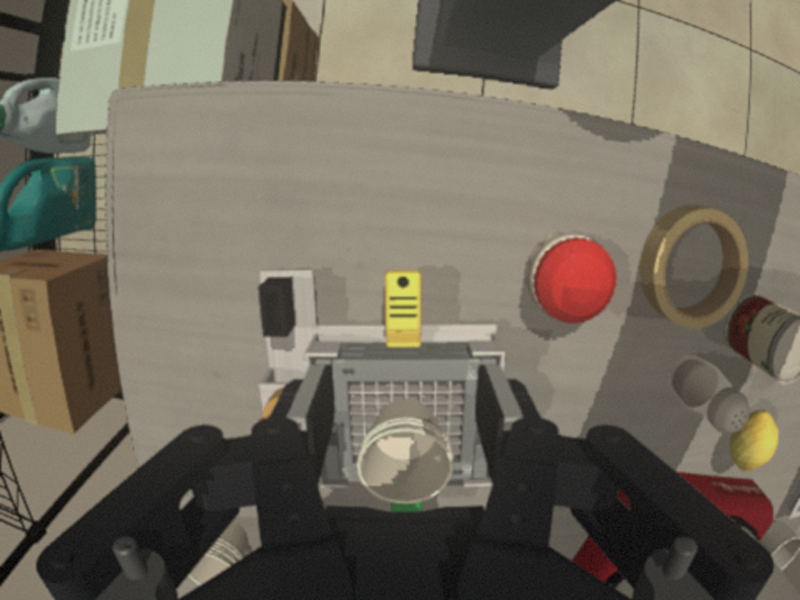

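Handle at (403,272)–(403,332), lane clear, pocket empty. I'll compute the handle position and check the key and lock from the top camera.

```bash
python3 - <<'E'
from h import *
f=dict(np.load("w4.npz"));W=wcloud(f)
hsv=cv2.cvtColor(f["img"],cv2.COLOR_RGB2HSV);m=((hsv[...,0]>20)&(hsv[...,0]<40)&(hsv[...,1]>110));b=np.zeros_like(m);b[165:225,235:280]=1
m=m&b;v,u=np.nonzero(m&(W[...,2]>27));P=at_z(f,u,v,np.full(len(u),33.))
print("handle z",np.nanmedian(W[m],0).round(1),np.nanpercentile(W[m][:,2],[10,50,90]).round(1),cv2.minAreaRect(P[:,:2].astype(np.float32)))
print("tape/tin/timer clear; edge x at y-170:",at_z(f,np.array([258.]),np.array([84/1.5625]),np.array([0.])))
g=r.grab_frame("top");np.savez("top1.npz",**g);C=cloud(g);hs=cv2.cvtColor(g["img"],cv2.COLOR_RGB2HSV)
k=((hs[...,0]<8)|(hs[...,0]>172))&(hs[...,1]>150)&(C[...,0]>540)&(C[...,0]<620)&(C[...,1]<-190)&(C[...,1]>-290)
q=C[k];print("key",len(q),np.nanmedian(q,0),np.nanmax(q[:,2]) if len(q) else 0,cv2.minAreaRect(q[q[:,2]>95][:,:2].astype(np.float32)) if (q[:,2]>95).any() else "")
print(to_tool([495.4,-165.4,8])*1000)
E
```

```text
handle z [ 501.1 -165.3   33.2] [26.8 33.2 34.4] ((501.9278869628906, -166.04298400878906), (52.44221115112305, 22.78272247314453), 5.752000331878662)
tape/tin/timer clear; edge x at y-170: [[ 351.16231486 -178.86428537    0.        ]]
key 0 [nan nan nan] 0 
[-14.3  -0.7 175.4]
  return np.nanmean(a, axis, out=out, keepdims=keepdims)
```

```bash
python3 -m creep '0 0 -0.4 -0.0145 -0.0017 0.05 110;0 0 -0.4 -0.0145 -0.0017 0.1 110;0 0 -0.4 -0.0145 -0.0017 0.14 110;0 0 -0.4 -0.0145 -0.0017 0.165 110;0 0 -0.4 -0.0145 -0.0017 0.1775 110;0 0 -0.4 -0.0145 -0.0017 0.1775 110'
python3 - <<'E'
from h import *
g=r.grab_frame("scene");C=cloud(g);hs=cv2.cvtColor(g["img"],cv2.COLOR_RGB2HSV)
k=((hs[...,0]<8)|(hs[...,0]>172))&(hs[...,1]>150)&(C[...,0]>540)&(C[...,0]<620)&(C[...,1]<-190)&(C[...,1]>-290)
q=C[k];print("key",len(q),np.nanpercentile(q,[3,50,97],axis=0).round(1) if len(q) else "")
f=r.grab_frame("wrist");W=wcloud(f)
hsv=cv2.cvtColor(f["img"],cv2.COLOR_RGB2HSV);m=((hsv[...,0]>20)&(hsv[...,0]<40)&(hsv[...,1]>110))&(W[...,2]>28)&(W[...,2]<38)&(abs(W[...,1]+166)<25);b=W[m];print(len(b),cv2.minAreaRect(b[:,:2].astype(np.float32)))
print(to_tool([495.6,-166.4,6])*1000)
E
```

```text
clock: 11.4
eef_pos: [495.3, -166.3, 5.5]
tcp_rot: [3.141, -0.001, -3.043]
contact_force: [-0.0, 0.1, 0.4]
opening: 0.567
grasp_force: 0.0
key 131 [[ 571.6 -257.7   72.3]
 [ 574.9 -244.8   91.7]
 [ 583.5 -229.5  104.6]]
3851 ((499.7221374511719, -159.68333435058594), (48.39118576049805, 35.94010925292969), 5.730669975280762)
[0.6 0.3 0.7]
```

The key stands in the lock, across the rack, top at 104. I'll grip the handle.

```bash
python3 -m creep '0 0 0 0 0 0 255;0 0 0 0 0 0 255;0 0 0 0 0 0 255;0 0 0 0 0 0 255' 100
```

```text
clock: 12.0
eef_pos: [496.2, -166.6, 7.0]
tcp_rot: [-3.141, 0.002, -3.042]
contact_force: [-1.9, 0.6, 9.1]
opening: 0.259
grasp_force: 97.4
```

```bash
python3 -m creep '0 0 0 0 0 -0.001 255;0 0 0 0.003 0 -0.001 255;0 0 0 0.009 0 -0.001 255;0 0 0 0.015 0 -0.001 255;0 0 0 0.021 0 -0.001 255;0 0 0 0.027 0 -0.001 255;0 0 0 0.033 0 -0.001 255'; python3 -c "
from h import *
s=r.sense();print(s['contact_force'],s['wrist_torque'])"
```

```text
clock: 12.88
eef_pos: [463.1, -170.0, 7.2]
tcp_rot: [-3.141, 0.002, -3.042]
contact_force: [5.6, 1.9, 0.7]
opening: 0.26
grasp_force: 98.4
[5.57711039 1.87871349 0.72900394] [ 0.15746177 -0.8419955  -0.00354177]
```

```bash
python3 -m creep '0 0 0 0.007 0 0 255;0 0 0 0.014 0 0 255;0 0 0 0.021 0 0 255;0 0 0 0.028 0 0 255;0 0 0 0.035 0 0 255;0 0 0 0.042 0 0 255;0 0 0 0.049 0 0 255;0 0 0 0.056 0 0 255'; python3 -c "
from h import *
s=r.sense();print(s['contact_force'],s['wrist_torque'])
f=r.grab_frame('wrist');cv2.imwrite('pics/w5.png',f['img'][:,:,::-1]);W=wcloud(f)
hs=cv2.cvtColor(f['img'],cv2.COLOR_RGB2HSV);m=(hs[...,0]>20)&(hs[...,0]<40)&(hs[...,1]>110)&(W[...,2]>20)&(W[...,2]<45)&(abs(W[...,1]+175)<25)
b=W[m];print(len(b),b.min(0),b.max(0),r.sense()['eef_pos'])"
```

```text
clock: 13.88
eef_pos: [406.2, -175.2, 6.8]
tcp_rot: [3.141, -0.0, -3.042]
contact_force: [2.1, 0.1, 0.2]
opening: 0.264
grasp_force: 98.4
[2.13989199 0.10183375 0.22612166] [ 0.04476449 -0.37485517  0.0430822 ]
4420 [ 385.83106946 -189.22275817   20.18896664] [ 443.57438449 -159.843543     44.99046066] [ 405.15209039 -175.02098803    6.6258476 ]
```

```bash
python3 -m creep '0 0 0 0.006 0 0 255;0 0 0 0.012 0 0 255;0 0 0 0.018 0 0 255;0 0 0 0.024 0 0 255;0 0 0 0.031 0 0 255;0 0 0 0.039 0 0 255;0 0 0 0.047 0 0 255;0 0 0 0.047 0 0 255'
python3 - <<'E'
from h import *
print(r.sense()["contact_force"],r.sense()["wrist_torque"])
f=r.grab_frame("wrist");W=wcloud(f);g=r.grab_frame("scene");C=cloud(g)
y=np.radians(5.6);O=np.array([580,-157.4])
for nm,w in(("wrist",W),("scene",C)):
    d=w[...,:2]-O;X=d[...,0]*np.cos(y)+d[...,1]*np.sin(y);Y=-d[...,0]*np.sin(y)+d[...,1]*np.cos(y)
    for a,b in((-48,-40),(-40,-30),(32,40),(40,48)):
        m=(X>a)&(X<b)&(abs(Y)<58)&(w[...,2]<130);z=w[...,2][m]
        if len(z):print(nm,a,b,len(z),np.percentile(z,[5,50,75,95]).round(1))
    m=(abs(X)<45)&(abs(Y)<50)&(w[...,2]>70)&(w[...,2]<140)
    if m.sum():print("cups",w[m].min(0).round(),w[m].max(0).round())
    m=(X<-70)&(X>-230)&(abs(Y)<60)&(w[...,2]<40)&(w[...,2]>6)
    print("grid",m.sum(),X[m].max() if m.any() else"")
cv2.imwrite("pics/a.png",cv2.resize(np.hstack([f["img"][120:384,130:400],g["img"][180:300,240:420].repeat(2,0).repeat(2,1)[:240].copy() if 0 else cv2.resize(g["img"][190:300,260:400],(336,264))])[:,:,::-1],None,fx=1.3,fy=1.3))
E
```

```text
clock: 14.92
eef_pos: [359.3, -179.8, 6.8]
tcp_rot: [3.141, -0.001, -3.042]
contact_force: [0.5, -1.0, -2.4]
opening: 0.259
grasp_force: 98.0
[ 0.46798018 -1.04278611 -2.39940153] [-0.02377509  0.20223583 -0.00790183]
wrist -48 -40 123 [-641.  -639.2 -638.3 -637.1]
wrist -40 -30 125 [-641.5 -639.  -638.1 -636.5]
grid 4480 -155.41890912070443
scene -48 -40 96 [-642.7   35.9   37.2   39.2]
scene -40 -30 101 [-644.5   35.3   37.3   38.9]
scene 32 40 41 [33.6 37.3 38.7 39.8]
scene 40 48 24 [35.4 37.5 38.  38.6]
cups [ 551. -190.   70.] [ 611. -132.   91.]
grid 695 -84.66808568864961
```

The stack settled level at 38 front and back, cups still upright (top at 90), and the yellow grid is clear of the rack. I'll lift and carry it.

```bash
python3 -m creep '0 0 0 0 0 -0.015 255;0 0 0 0 0 -0.045 255;0 0 0 0 0 -0.085 255;0 0 0 0 0.005 -0.12 255;0 0 0 -0.01 0.03 -0.13 255;0 0 0 -0.022 0.075 -0.13 255;0 0 0 -0.036 0.125 -0.13 255;0 0 0 -0.05 0.175 -0.13 255' && python3 -m creep '0 0 0 -0.014 0.05 0 255;0 0 0 -0.028 0.1 0 255;0 0 0 -0.042 0.15 0 255;0 0 0 -0.056 0.2 0 255;0 0 0.5 -0.07 0.25 0 255;0 0 1 -0.084 0.3 0 255;0 0 2 -0.098 0.35 0 255;0 0 2.5 -0.11 0.385 0 255'
python3 - <<'E'
from h import *
t,Rt=tool();print(t,r.sense()["tcp_rot"])
C=cloud(dict(np.load("top0.npz")))
m=(C[...,0]>450)&(C[...,0]<740)&(C[...,1]>470)&(C[...,1]<600)&(C[...,2]>40);q=C[m];print("box",m.sum(),q.min(0) if m.any() else "",q.max(0) if m.any() else "")
f=r.grab_frame("wrist");W=wcloud(f);p=Rt.inv().apply(W.reshape(-1,3)-t).reshape(W.shape)
# underside/level of the grid in tool axes: top surface heights along tool -x (frame centre at -85)
for a in range(-140,-30,15):
    k=(p[...,0]>a)&(p[...,0]<a+15)&(abs(p[...,1])<62)&(abs(p[...,2]+13)<25)
    if k.sum():print(a,k.sum(),np.percentile(p[...,2][k],[5,25,50]).round(1),np.percentile(p[...,1][k],[1,99]).round(1))
print("to waypoint",to_tool([470,425,137])*1000)
E
```

```text
clock: 16.02
eef_pos: [393.0, 0.8, 137.1]
tcp_rot: [-3.141, 0.001, -3.042]
contact_force: [1.5, -0.8, -1.9]
opening: 0.262
grasp_force: 98.3
clock: 17.02
eef_pos: [463.7, 395.8, 136.6]
tcp_rot: [3.141, 0.0, -3.085]
contact_force: [-0.6, 0.1, -2.0]
opening: 0.258
grasp_force: 98.3
[463.72168719 395.79312179 136.63974575] [ 3.14116179e+00  1.86981197e-04 -3.08482905e+00]
box 1534 [534.92262038 563.87868768  40.10239393] [694.23377157 599.97559178 160.14868181]
-80 6 [-19.6 -19.2 -18.5] [-59.5  58.5]
-65 236 [-19.7 -19.3 -19. ] [-58.6  59.1]
-50 704 [-19.8 -19.2 -18.6] [-46.2  46.9]
-35 589 [-25.3 -22.4 -20.1] [-13.7  14.1]
to waypoint [-6.2 25.   0.2]
```

```bash
python3 -m creep '0 0 0 -0.03 0.01 0 255;0 0 0 -0.06 0.018 0 255;0 0 0 -0.0804 0.0245 0.01 255;0 0 0 -0.0804 0.0245 0.04 255;0 0 0 -0.0804 0.0245 0.07 255;0 0 0 -0.0804 0.0245 0.095 255;0 0 0 -0.0804 0.0245 0.106 255;0 0 0 -0.0804 0.0245 0.106 255'
python3 - <<'E'
from h import *
t,Rt=tool();print(t,r.sense()["contact_force"])
y=np.radians(3.2);O=np.array([600,428])
for n in("top","scene"):
    g=r.grab_frame(n);C=cloud(g);d=C[...,:2]-O;X=d[...,0]*np.cos(y)+d[...,1]*np.sin(y);Y=-d[...,0]*np.sin(y)+d[...,1]*np.cos(y)
    m=(C[...,2]>15)&(C[...,2]<34)&(abs(X)<150)&(abs(Y)<100)
    print(n,m.sum(),np.percentile(X[m],[.5,99.5]).round(),np.percentile(Y[m],[.5,99.5]).round())
    m=(C[...,2]>42)&(C[...,2]<58)&(abs(X)<150)&(abs(Y)<100)
    if m.sum():print("grid",m.sum(),np.percentile(X[m],[1,99]).round(),np.percentile(Y[m],[1,99]).round())
E
```

```text
clock: 18.08
eef_pos: [542.3, 421.9, 30.3]
tcp_rot: [-3.141, -0.001, -3.086]
contact_force: [-0.6, -0.3, -1.9]
opening: 0.261
grasp_force: 98.5
[542.30648959 421.94264181  30.25825169] [-0.5613269  -0.25651971 -1.86477083]
top 452 [-137.  139.] [-88.  77.]
grid 528 [-21.  78.] [-62.  25.]
scene 359 [-139.  141.] [-96.  86.]
grid 400 [-75.  80.] [-67.  50.]
```

```bash
python3 -m creep '0 0 0 0 0.002 0.01 255;0 0 0 0 0.003 0.018 255;0 0 0 0 0.003 0.023 255;0 0 0 0 0.003 0.027 255;0 0 0 0 0.003 0.029 255;0 0 0 0 0.003 0.029 255'
```

```text
clock: 18.92
eef_pos: [542.3, 425.1, 3.3]
tcp_rot: [-3.141, -0.0, -3.086]
contact_force: [-5.0, -3.6, 13.4]
opening: 0.259
grasp_force: 106.6
```

The fingertips touch the pan floor before the frame does. I'll tip the far edge down 3° so the frame rests, then release.

```bash
python3 -m creep '0 1.5 0 0 0 -0.002 255;0 3 0 0 0 -0.002 255;0 3 0 0 0 -0.002 255;0 3 0 0 0 -0.002 255' 20 && python3 -m creep '0 0 0 0 0 0 150;0 0 0 0 0 0 150;0 0 0 0 0 0 120;0 0 0 0 0 0 110;0 0 0 0 0 0 110;0 0 0 0 0 -0.03 110;0 -3 0 0 0 -0.08 110;0 -3 0 0.05 0 -0.14 110'
```

```text
clock: 19.42
eef_pos: [543.0, 425.2, 3.7]
tcp_rot: [3.141, -0.052, -3.086]
contact_force: [0.9, 0.4, 0.2]
opening: 0.26
grasp_force: 99.1
clock: 20.42
eef_pos: [510.3, 423.4, 135.1]
tcp_rot: [3.141, 0.002, -3.087]
contact_force: [-0.3, 0.4, 0.4]
opening: 0.572
grasp_force: 0.0
```

```bash
python3 -m creep '0 0 0 0.1 -0.06 -0.06 110;0 0 0 0.14 -0.12 -0.12 110;0 0 0 0.14 -0.15 -0.12 110;0 0 0 0.14 -0.15 -0.12 110'
python3 - <<'E'
from h import *
print(r.sense()["eef_pos"],r.sense()["contact_force"])
for n in("top","scene"):
    g=r.grab_frame(n);C=cloud(g);np.savez(n+"9.npz",**g)
    y=np.radians(3.2);d=C[...,:2]-[600,428];X=d[...,0]*np.cos(y)+d[...,1]*np.sin(y);Y=-d[...,0]*np.sin(y)+d[...,1]*np.cos(y)
    m=(C[...,2]>9)&(C[...,2]<45)&(abs(X)<122)&(abs(Y)<72);print(n,"grid in pan",m.sum(),np.percentile(X[m],[1,99]).round(),np.percentile(Y[m],[1,99]).round(),"z",np.percentile(C[...,2][m],[5,50,95]).round(1))
    for a,b in((-120,-80),(-80,-30),(-20,10),(10,40),(40,80)):
        k=m&(X>a)&(X<b);print(a,b,k.sum(),np.median(C[...,2][k]).round(1) if k.any() else "")
    y=np.radians(5.6);d=C[...,:2]-[580,-157.4];X=d[...,0]*np.cos(y)+d[...,1]*np.sin(y);Y=-d[...,0]*np.sin(y)+d[...,1]*np.cos(y)
    for a,b in((-48,-38),(36,48)):
        k=(X>a)&(X<b)&(abs(Y)<45);print("stack",a,np.median(C[...,2][k]).round(1))
    for a,b in((-55,-45),(45,55)):
        k=(Y>a)&(Y<b)&(abs(X)<35);print("stack y",a,np.median(C[...,2][k]).round(1))
    hs=cv2.cvtColor(g["img"],cv2.COLOR_RGB2HSV);k=((hs[...,0]<8)|(hs[...,0]>172))&(hs[...,1]>150)
    q=C[k&(abs(X+9)<40)&(abs(Y+80)<40)];print("key",len(q),np.percentile(q,[5,50,95],axis=0).round())
t,s=[np.load(n+"9.npz")["img"] for n in("top","scene")]
a=cv2.resize(t[100:250,100:400],(800,400),interpolation=cv2.INTER_CUBIC)
b=cv2.resize(s[215:290,270:400],(347,200),interpolation=cv2.INTER_CUBIC);c=cv2.resize(s[140:230,150:306],(347,200),interpolation=cv2.INTER_CUBIC)
o=np.zeros((600,800,3),np.uint8);o[:400]=a;o[400:,:347]=b;o[400:,360:707]=c
cv2.imwrite("pics/end.png",o[:,:,::-1])
E
```

```text
clock: 20.92
eef_pos: [376.7, 264.3, 254.9]
tcp_rot: [3.141, 0.001, -3.085]
contact_force: [0.7, -0.3, 0.2]
opening: 0.57
grasp_force: 0.0
[376.65580603 264.32987752 254.8975744 ] [ 0.74912789 -0.30951172  0.15046437]
top grid in pan 1011 [-62.  89.] [-58.  60.] z [ 9.9 15.3 21.9]
-120 -80 0 
-80 -30 96 21.7
-20 10 303 15.7
10 40 191 14.2
40 80 367 15.0
stack -48 38.4
stack 36 38.6
stack y -55 38.1
stack y 45 36.6
key 73 [[ 572. -249.   79.]
 [ 575. -234.  102.]
 [ 583. -224.  107.]]
scene grid in pan 483 [-75.  79.] [-63.  71.] z [ 9.6 12.9 20.4]
-120 -80 1 20.9
-80 -30 71 19.1
-20 10 136 12.7
10 40 88 11.8
40 80 163 12.5
stack -48 36.7
stack 36 37.2
stack y -55 -429.5
stack y 45 -513.1
key 126 [[ 572. -257.   73.]
 [ 575. -244.   92.]
 [ 582. -231.  104.]]
```

View pics/end.png

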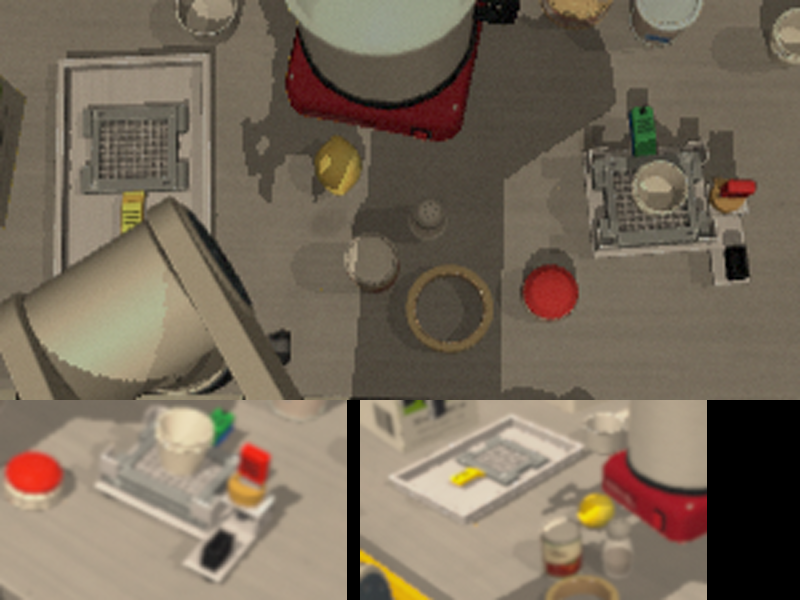

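The grid lies flat in the pan (top view (135,150), top face 15 up). The other grids are level at 38 with the cups upright, the key stands across the open lock at (738,188), and the bystanders are in place. Handing in.

```bash
python3 -c "
from rig import r
print(r.sign_off())"
```

```text
the job is handed in; nothing more can be done
None
```

I handed the job in at about 21 s: the lock is turned to its end stop with the red key standing in it, the yellow grid lies flat in the pan, and the other grids sit level with the cups upright; the sign-off returned no verdict.

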